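# Set the height gauge rod to a nested stack of cups and hold it

## Task

Nest both loose aluminium cups, one after the other, into the cup standing on the steel plate, and let go of the stack. Then draw the steel gauge rod straight up in the bore of the blue block, without forcing it sideways against the bore and without pulling it out, until its red ring is level with the rim of the top cup, and finish still holding the rod there so that it can be locked. Leave the nut, the tin and the marker alone.

Things in the scene. Friction and masses are not known exactly. Their poses are not given: they have to be found in the camera images.
- cup_a: Loose stepped aluminium cup, open at the top, 40 mm high, 0.12 kg: foot 40 mm in outside diameter from 0 to 20 mm up, collar 54 mm in outside diameter from 20 to 40 mm. Inside the collar is a socket 47 mm wide and 16 mm deep; the foot of a like cup rests on its flat ledge, 24 mm above the underside: each nested cup adds 24 mm. Origin: centre of the underside; z up.
- cup_b: Loose cup standing on the table, exactly like cup_a. Both stand upright on the table; either may be nested first. While nesting, fingertips outside the collar must stay more than 16 mm above the underside of the carried cup, to clear the collar of the cup below.
- cup_base: The lowest cup of the stack, exactly like cup_a, loose, standing upright on the middle of the steel plate (underside 6 mm above the table). With both cups nested, the rim of the top cup is 88 mm above this origin, 94 mm above the table.
- plate: Square grey steel plate, 130x130x6 mm, fixed flat on the table. Origin: centre of the underside.
- gauge_block: Blue steel block, 60x60 mm in plan, fixed; its top is 48 to 60 mm above the table (it is let into the table by a varying depth). A vertical blind bore of 23.5 mm diameter in the middle, 54 mm deep from the top. A dark thumb screw on its front sticks out 18 mm; leave it. Origin: on the bore axis, 60 mm below the block's top; z up along the bore.
- bore_mouth (a point): Centre of the bore's mouth at the top of the block.
- gauge_rod: Loose plain steel rod, 22 mm diameter, 129 mm long, about 0.3 kg, standing upright in the bore, on its floor, with 75 mm above the block; it slides freely and falls back if let go. Grip it from above on the plain part between the red ring and the top end (12 to 70 mm above the block). Origin: centre of the lower end; z along the rod, up.
- red_ring (a point): Middle of the 4 mm high red ring round the rod, on its axis, 62 mm above the rod's lower end (8 mm above the block at the start). To be brought level with the rim of the top cup.
- nut: Bystander: grey steel coupling nut, 26x30x30 mm. Origin: centre of the underside.
- tin: Bystander: flat round tin, 65 mm diameter, 31 mm high. Origin: centre of the underside.
- marker: Bystander: marker pen, 124 mm long, 15 mm thick, lying on the table. Origin: centre of the underside.
Things that resemble listed ones, but are neither listed nor needed, are in the scene too. Leave any purple, turquoise or yellow look-alike of the cup_a alone.

How it is judged:
On the way, in this order (a step that is already met when the one before it is completed fails the run):
1. one loose cup is nested in the cup on the plate and let go, the rod still home (((horizontal distance between cup_a and cup_base below 0.006 m and z of cup_a in the frame of cup_base between 0.0215 and 0.0265 m and angle between cup_a's own z axis and vertical below 0.07 rad) or (horizontal distance between cup_b and cup_base below 0.006 m and z of cup_b in the frame of cup_base between 0.0215 and 0.0265 m and angle between cup_b's own z axis and vertical below 0.07 rad)) and contact force between the fingers and cup_base below 0.1 N and contact force between the fingers and cup_a below 0.1 N and contact force between the fingers and cup_b below 0.1 N and z of gauge_rod in the frame of gauge_block below 0.01 m), for 0.2 s.
2. both loose cups are nested in the stack and let go, the rod still home ((((horizontal distance between cup_a and cup_base below 0.006 m and z of cup_a in the frame of cup_base between 0.0215 and 0.0265 m and angle between cup_a's own z axis and vertical below 0.07 rad) and (horizontal distance between cup_b and cup_a below 0.006 m and z of cup_b in the frame of cup_a between 0.0215 and 0.0265 m and angle between cup_b's own z axis and vertical below 0.07 rad)) or ((horizontal distance between cup_b and cup_base below 0.006 m and z of cup_b in the frame of cup_base between 0.0215 and 0.0265 m and angle between cup_b's own z axis and vertical below 0.07 rad) and (horizontal distance between cup_a and cup_b below 0.006 m and z of cup_a in the frame of cup_b between 0.0215 and 0.0265 m and angle between cup_a's own z axis and vertical below 0.07 rad))) and angle between cup_base's own z axis and vertical below 0.05 rad and horizontal distance between cup_base and plate below 0.04 m and height (world z) of cup_base between 0.003 and 0.009 m and contact force between the fingers and cup_base below 0.1 N and contact force between the fingers and cup_a below 0.1 N and contact force between the fingers and cup_b below 0.1 N and z of gauge_rod in the frame of gauge_block below 0.01 m), for 0.2 s.
At the end, for the whole second after the job is handed in: The three cups stand upright, each seated in the one below (6 mm off-centre allowed), on the plate and untouched; the rod is held still and upright (within 4 degrees) by the fingers, its lower end still in the bore, its red ring within 5 mm of the height of the top cup's rim ((((horizontal distance between cup_a and cup_base below 0.006 m and z of cup_a in the frame of cup_base between 0.0215 and 0.0265 m and angle between cup_a's own z axis and vertical below 0.07 rad) and (horizontal distance between cup_b and cup_a below 0.006 m and z of cup_b in the frame of cup_a between 0.0215 and 0.0265 m and angle between cup_b's own z axis and vertical below 0.07 rad)) or ((horizontal distance between cup_b and cup_base below 0.006 m and z of cup_b in the frame of cup_base between 0.0215 and 0.0265 m and angle between cup_b's own z axis and vertical below 0.07 rad) and (horizontal distance between cup_a and cup_b below 0.006 m and z of cup_a in the frame of cup_b between 0.0215 and 0.0265 m and angle between cup_a's own z axis and vertical below 0.07 rad))) and angle between cup_base's own z axis and vertical below 0.05 rad and horizontal distance between cup_base and plate below 0.04 m and height (world z) of cup_base between 0.003 and 0.009 m and contact force between the fingers and cup_base below 0.1 N and contact force between the fingers and cup_a below 0.1 N and contact force between the fingers and cup_b below 0.1 N and height (world z) of red_ring between 0.089 and 0.099 m and contact force between the fingers and gauge_rod above 2 N and linear speed of gauge_rod below 0.01 m/s and angle between gauge_rod's own z axis and vertical below 0.07 rad and z of gauge_rod in the frame of gauge_block between 0.015 and 0.055 m and x of red_ring in the frame of gauge_block between -0.006 and 0.006 m and y of red_ring in the frame of gauge_block between -0.006 and 0.006 m); the arm keeps its last pose, push and grip.
It fails at once if the rod is pulled right out of the bore (z of gauge_rod in the frame of gauge_block above 0.058 m).
It fails at once if the rod is wrenched against the bore (more than 40 N) (contact force between gauge_rod and gauge_block above 40 N).
It fails at once if the nut is disturbed (moved more than 2 cm) (distance of nut from where it was at the start of the episode above 0.02 m).
It fails at once if the tin is disturbed (moved more than 2 cm) (distance of tin from where it was at the start of the episode above 0.02 m).
It fails at once if the marker is disturbed (moved more than 2 cm) (distance of marker from where it was at the start of the episode above 0.02 m).
It also fails if it takes over 69 s, if anything falls off the work surface, if the arm or the gripper's body presses on something with over 40 N, if the wrist force passes 120 N, or if a joint passes its speed limit or range.

## Robot

A 6-joint arm with a two-finger parallel gripper is mounted at the origin on a cart in front of the work surface, level with it; the furniture and walls round the work are solid. World frame = base frame: x ahead of the robot, y to its left, z up, the work surface at z = 0. Lengths are in m, angles in rad, forces in N, time in s.
With the tool pointing down it reaches from about 0.35 to 0.85 m from the base axis. Payload 8.1 kg.
Tool frame: the origin (TCP) lies on the centre line of the jaws, within the pads' length; the fingertips stand 17 mm ahead of it and the grasp point (between the pads) lies 2 mm behind it; z points along the fingers, y is the line along which they close (so a half turn about z gives the same grasp; the last joint's range is limited). The gripper opens to 93 mm and grips with 3 to 60 N. Pads are 15 mm wide; open, the fingers measure 128 mm over their backs; the gripper's body (75 mm by 188 mm) begins 65 mm behind the grasp point.
Start: joints at [1.094, 0.13, 1.488, -0, 1.523, -0.085], TCP at [0.229, 0.555, 0.236] pointing down, gripper open.
Joint ranges: [-2.96, 2.96], [-0.89, 2.26], [0.02, 2.5], [-1.34, 4.48], [0, 2.73], [-2.66, 2.66]. Speed limits (rad/s): [2.39, 2.39, 2.79, 3.14, 3.14, 3.14].

## Interface

Orientations are given as a rotation vector (axis times angle).
In Python, from plant import status, eyes, robot gives the robot as it stands. The module is installed in compiled form; this text tells all that it offers.
- The arm moves only by the tool servo_tool, never from a script. Its argument "plan" is text: rows parted by semicolons, each of 4 numbers parted by spaces: the shift along the tool's x, y, z in m, then the turn about the tool's z in degrees. A call has 1 to 12 rows; each row is the pose to reach, as a shift and turn from the pose commanded when the call began, along the tool's axes at that moment; what a row does not reach only later rows make up. A row lasts 1/12 s, in which the tool goes at most 41.7 mm and 7.16 degrees, less where a joint would pass 70% of its speed; a pose out of reach is approached as far as the arm can. A call with a gripper value outside its range is refused whole. "grip" is the closure, from -1 (fully open) to 1 (shut), set as the call begins (left out, the last holds). The fingers move at their own pace and stop on an object; "grip_force" is the grip in N (left out, the last holds). Time passes only in rows, so rows that repeat a pose let the fingers close. It gives the time, the measured TCP pose, the force, the opening and the grip force at its end, in the units of the state.
- status.read_state(): the state, without advancing time (a new reading comes with each control period).
- eyes.read_camera(name): name is "scene" or "top" or "wrist"; returns a dict with "image" (384x512x3 uint8, blue, green, red), "fovy" (degrees; the focal length in pixels is half the picture's height over the tangent of half this angle, whatever the lens; pixels are square), "cx", "cy" (the principal point, pixels), "world_from_camera" (4x4, takes a point from camera to world coordinates); the wrist camera has in their place "hand_eye" (4x4, takes a point from camera to tool coordinates, whose origin is the TCP and whose axes are the flange's). Camera axes: x right, y down, z forward; pixel columns grow to the right and rows downward; lengths in m; the calibration is good to about 2 mm. The wrist camera is an equidistant fisheye: a pixel r from the principal point sees the ray r / f radians off the axis. A picture is of the moment at which its call begins: read the wrist's pose just before it. There is no depth.
- robot.close_job(): hands the job in; it is judged then, once.
The state is a dict: "t": time; "q": joint angles; "dq": joint speeds; "joint_torque": joint torques, N m; "tool_pos": TCP position; "orientation": TCP orientation; "force": force on the tool from outside, world axes, zero at the start; "wrist_torque": the same for the moment, N m; "opening": finger opening in m; "gripper_force": force on a finger pad.
Only numpy, scipy, OpenCV 4.12 (cv2) and the standard library are available. Lean on these libraries where they do the work, as an engineer would, in place of code of your own. Each camera call takes 0.05 s, during which the arm holds its last target. There are 200 camera calls.

## Working session

There is one attempt and no reset: what is moved stays moved. The work goes in short steps, Python scripts to look and compute and a tool call to move; the robot and the scene stay as the last step left them, time stands still between calls to the robot, and variables do not carry over. Pictures are saved under pics/ and viewed, at most 10 in all, crops included, and the job is handed in when it is done.

Besides the shell and the picture viewer there is one more tool, called after "Emit:" as name(argument=value, ...) on one line, values as JSON. servo_tool: Moves the arm, as the interface text tells. Its arguments: {"type":"object","properties":{"plan":{"type":"string"},"grip":{"type":"number"},"grip_force":{"type":"number"}},"required":["plan"]}

```bash
mkdir -p pics; cat > h.py <<'E'
import numpy as np, cv2
from scipy.spatial.transform import Rotation as R
from plant import status, eyes, robot
def cam(n):
    s=status.read_state(); c=eyes.read_camera(n); im=c['image']
    c['f']=im.shape[0]/2/np.tan(np.radians(c['fovy'])/2)
    if n=='wrist':
        T=np.eye(4);T[:3,:3]=R.from_rotvec(s['orientation']).as_matrix();T[:3,3]=s['tool_pos']
        c['T']=T@c['hand_eye']
    else: c['T']=c['world_from_camera']
    c['n']=n; return c
def ray(c,u,v):
    x,y=(u-c['cx'])/c['f'],(v-c['cy'])/c['f']
    if c['n']=='wrist':
        r=np.hypot(x,y)+1e-12; d=np.array([x/r*np.sin(r),y/r*np.sin(r),np.cos(r)])
    else: d=np.array([x,y,1.]); d/=np.linalg.norm(d)
    return c['T'][:3,3],c['T'][:3,:3]@d
def on(c,u,v,z):
    o,d=ray(c,u,v); return o+d*(z-o[2])/d[2]
def proj(c,p):
    q=np.linalg.inv(c['T'])@np.append(p,1); x,y,z=q[:3]
    if c['n']=='wrist':
        a=np.arctan2(np.hypot(x,y),z); r=np.hypot(x,y)+1e-12; return np.array([c['cx']+c['f']*a*x/r,c['cy']+c['f']*a*y/r])
    return np.array([c['cx']+c['f']*x/z,c['cy']+c['f']*y/z])
def meet(rs):
    A=np.zeros((3,3));b=np.zeros(3)
    for o,d in rs:
        P=np.eye(3)-np.outer(d,d);A+=P;b+=P@o
    p=np.linalg.solve(A,b); return p,max(np.linalg.norm(np.cross(d,p-o)) for o,d in rs)
E
python3 - <<'E'
from h import *
a=cam('scene');b=cam('top');w=cam('wrist')
for c in(a,b,w): cv2.imwrite('pics/%s0.png'%c['n'],c['image'])
for c in (a,b,w): print(c['n'],c['f'],c['cx'],c['cy'],c['T'].round(3).tolist())
print(status.read_state())
cv2.imwrite('pics/st.png',cv2.resize(a['image'],(800,600),interpolation=cv2.INTER_CUBIC))
cv2.imwrite('pics/tt.png',cv2.resize(b['image'],(800,600),interpolation=cv2.INTER_CUBIC))
E
```

```text
scene 414.93442304154286 252.3035859310931 195.1611849343306 [[0.795, -0.299, 0.528, -0.054], [-0.607, -0.367, 0.705, -0.672], [-0.017, -0.881, -0.473, 0.563], [0.0, 0.0, 0.0, 1.0]]
top 499.8044309127205 255.1595020783745 190.27213413286333 [[0.021, -0.998, 0.063, 0.463], [-1.0, -0.02, 0.011, 0.078], [-0.01, -0.063, -0.998, 1.367], [0.0, 0.0, 0.0, 1.0]]
wrist 297.3186396354542 259.08226134958255 190.56556245212948 [[0.381, 0.891, 0.246, 0.159], [0.925, -0.367, -0.103, 0.584], [-0.001, 0.267, -0.964, 0.383], [0.0, 0.0, 0.0, 1.0]]
{'t': 0.15, 'q': array([ 1.09360288e+00,  1.31002720e-01,  1.48901637e+00, -6.82626346e-06,
        1.52297990e+00, -8.54193405e-02]), 'dq': array([ 0.00044419, -0.00088723, -0.00335633, -0.00095985,  0.00123383,
        0.00098098]), 'joint_torque': array([ 7.71232608e-04, -5.60478437e+01, -4.92332053e+01,  7.68300123e-02,
        3.06325557e-02, -1.13418153e-04]), 'tool_pos': array([0.22890363, 0.55418339, 0.23482642]), 'orientation': array([-6.11393858e-01, -3.08113383e+00,  2.12495157e-03]), 'force': array([ 0.47703539,  0.61581395, -0.11020376]), 'wrist_torque': array([-0.0033664 , -0.03020413, -0.00285504]), 'gripper_force': 0.0, 'opening': 0.09288480615513867}
```

View pics/st.png

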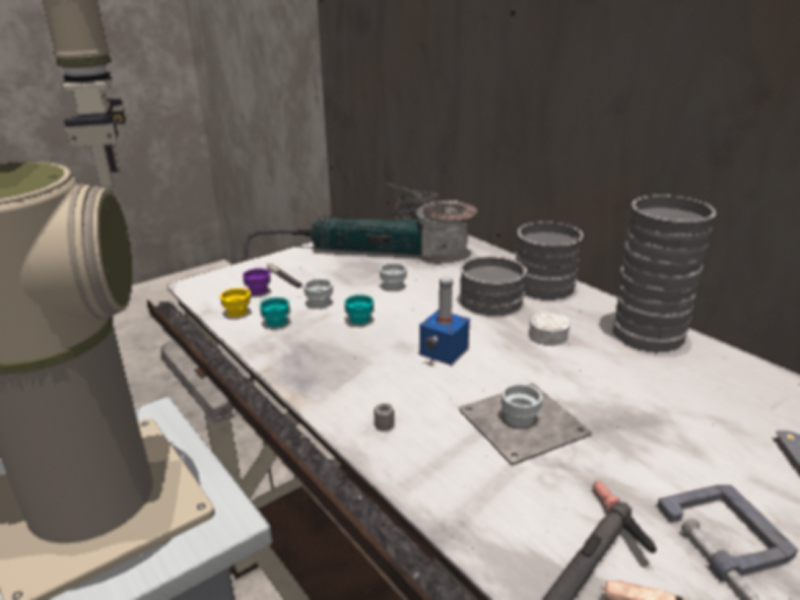

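View pics/tt.png

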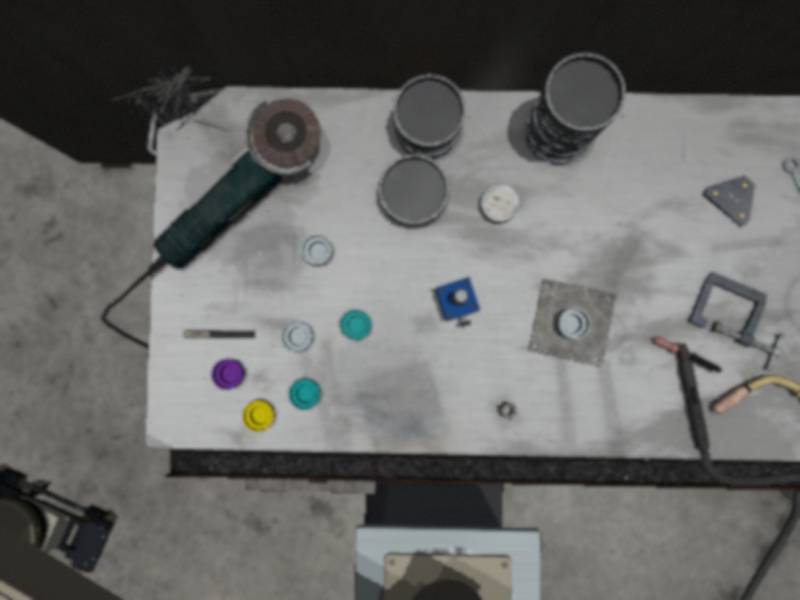

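The scene view (800x600) shows two plain aluminium cups at (393,270) and (318,287). The base cup is on the plate at (521,400), the blue block and rod at (445,325). In the top view these are at (317,250), (298,336), (573,323) and (458,297).
Things that could be mistaken for the cups (top view): purple (228,374), yellow (258,415), turquoise (355,324) and turquoise (305,393). I choose the two plain metal ones at (317,250) and (298,336), and check them in a close crop.

```bash
python3 - <<'E'
from h import *
t=cv2.imread('pics/top0.png');s=cv2.imread('pics/scene0.png');k=1/1.5625
def crop(im,u,v,r=22):
    u,v=int(u*k),int(v*k); print(u-r,v-r); return cv2.resize(im[v-r:v+r,u-r:u+r],(264,264),interpolation=cv2.INTER_CUBIC)
a=np.hstack([crop(t,*p) for p in[(317,250),(298,336),(573,323)]])
b=np.hstack([crop(s,*p) for p in[(393,275),(318,291),(521,405)]])
cv2.imwrite('pics/c1.png',np.vstack([a,b]))
E
```

```text
180 138
168 193
344 184
229 154
181 164
311 237
```

View pics/c1.png

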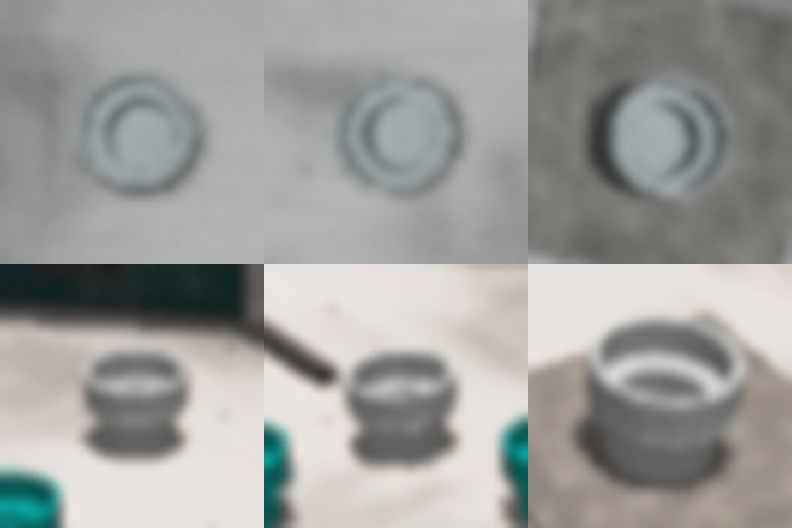

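Both are plain grey metal cups with no tint. Rim centres in the 6x crops: far cup (142,133) top and (136,108) scene, near cup (137,134) and (137,110), base cup (140,135) and (139,97).

```bash
python3 - <<'E'
from h import *
a=cam('scene');b=cam('top')
D={'far':((180+142/6,138+133/6),(229+136/6,154+108/6)),'near':((168+137/6,193+134/6),(181+137/6,164+110/6)),'base':((344+140/6,184+135/6),(311+139/6,237+97/6))}
for n,(p,q) in D.items():
    X,e=meet([ray(b,p[0]-.5,p[1]-.5),ray(a,q[0]-.5,q[1]-.5)]); print(n,X.round(4),round(e,4),'top at z=.04/.046',on(b,*p,.04).round(4),on(b,*p,.046).round(4))
k=1/1.5625
for n,p,z in[('purple',(228,374),.04),('yel',(258,415),.04),('teal1',(355,324),.04),('teal2',(305,393),.04),('marker',(220,334),.01),('rodtop',(461,296),.13),('tin',(499,203),.03),('nut',(506,409),.03),('plateCorners',(543,281),.006),('',(614,295),.006),('',(602,364),.006),('',(530,348),.006),('block',(471,279),.055),('',(479,310),.055),('',(443,320),.055),('',(435,290),.055),('screw',(464,323),.03)]:
    print(n,on(b,p[0]*k,p[1]*k,z).round(3))
E
```

```text
far [0.625  0.2348 0.0363] 0.0015 top at z=.04/.046 [0.6244 0.2322 0.04  ] [0.6237 0.2315 0.046 ]
near [0.4762 0.265  0.0367] 0.0018 top at z=.04/.046 [0.4764 0.2622 0.04  ] [0.4764 0.2614 0.046 ]
base [ 0.5102 -0.2034  0.0392] 0.0009 top at z=.04/.046 [ 0.5096 -0.2052  0.04  ] [ 0.5093 -0.204   0.046 ]
purple [0.41 0.38 0.04]
yel [0.342 0.326 0.04 ]
teal1 [0.5   0.166 0.04 ]
teal2 [0.381 0.248 0.04 ]
marker [0.478 0.403 0.01 ]
rodtop [ 0.545 -0.007  0.13 ]
tin [ 0.714 -0.077  0.03 ]
nut [ 0.361 -0.093  0.03 ]
plateCorners [ 0.582 -0.158  0.006]
 [ 0.56  -0.282  0.006]
 [ 0.44  -0.261  0.006]
 [ 0.465 -0.137  0.006]
block [ 0.579 -0.029  0.055]
 [ 0.527 -0.043  0.055]
 [0.509 0.017 0.055]
 [0.559 0.032 0.055]
screw [ 0.505 -0.02   0.03 ]
```

```bash
cat >> h.py <<'E'
def go(x,y,z,yaw=None):
    """tool-frame shift to a world TCP target; yaw = wanted world angle of tool y (deg, mod 180)"""
    s=status.read_state(); M=R.from_rotvec(s['orientation']).as_matrix()
    d=M.T@(np.array([x,y,z])-s['tool_pos']); cur=np.degrees(np.arctan2(M[1,1],M[0,1]))
    t=0 if yaw is None else -((yaw-cur+90)%180-90)
    print('shift mm',(d*1000).round(1),'turn',round(t,1),'yaw now',round(cur,1),'tilt',np.degrees(np.arccos(-M[2,2])).round(2),'t',s['t'])
E
python3 -c "
from h import *
go(.624,.233,.16)"
```

```text
shift mm [-487.8 -146.1   75.2] turn 0 yaw now 67.6 tilt 0.05 t 0.25
```

Emit:
servo_tool(plan="-0.03 -0.009 0.005 0; -0.07 -0.021 0.01 0; -0.11 -0.033 0.017 0; -0.15 -0.045 0.023 0; -0.19 -0.057 0.03 0; -0.23 -0.069 0.035 0; -0.27 -0.081 0.042 0; -0.31 -0.093 0.048 0; -0.35 -0.105 0.054 0; -0.39 -0.117 0.06 0; -0.43 -0.129 0.066 0; -0.465 -0.139 0.072 0", grip=-1)

```text
t: 1.25
tool_pos: [0.6067, 0.2473, 0.1635]
orientation: [0.612, 3.081, 0.0]
force: [0.5, 0.6, 0.7]
opening: 0.0933
gripper_force: 0.0
```

Emit:
servo_tool(plan="-0.015 -0.005 0.003 0; -0.023 -0.007 0.003 0; -0.023 -0.007 0.003 0; -0.023 -0.007 0.003 0; -0.023 -0.007 0.003 0")

```text
t: 1.67
tool_pos: [0.6229, 0.2353, 0.1613]
orientation: [-0.609, -3.082, -0.001]
force: [-0.3, -0.9, 0.3]
opening: 0.0933
gripper_force: 0.0
```

```bash
python3 - <<'E'
from h import *
w=cam('wrist'); cv2.imwrite('pics/w1.png',w['image']); np.save('w1T.npy',w['T'])
print(status.read_state()['tool_pos'],proj(w,[.6245,.233,.04]))
go(.6245,.233,.16)
E
```

```text
[0.62288517 0.23536825 0.1613306 ] [256.61559396 194.30237144]
shift mm [-2.4 -1.6  1.3] turn 0 yaw now 67.7 tilt 0.03 t 1.7167
```

View pics/w1.png

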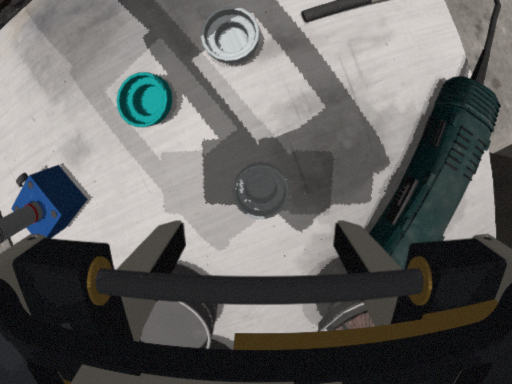

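The wrist view shows the far cup shaded by the gripper at about (260,190), between the open fingers. The other plain cup is at (232,35) and a turquoise one at (144,99). Next I refine the centre by fitting circles.

```bash
cat >> h.py <<'E'
def rim(c,guess,r=.027,win=1.6):
    """refine rim centre pixel near a world guess: Hough circle about the projected rim radius"""
    p=proj(c,guess); rp=np.mean([np.linalg.norm(proj(c,np.array(guess)+r*np.array([np.cos(a),np.sin(a),0]))-p) for a in np.arange(0,6.28,.5)])
    h=int(rp*win)+4; u,v=int(p[0])-h,int(p[1])-h; u,v=max(u,0),max(v,0)
    g=cv2.cvtColor(c['image'][v:v+2*h,u:u+2*h],cv2.COLOR_BGR2GRAY); g=cv2.equalizeHist(cv2.resize(g,None,fx=4,fy=4,interpolation=cv2.INTER_CUBIC))
    k=cv2.HoughCircles(g,cv2.HOUGH_GRADIENT_ALT,1.5,4,param1=150,param2=.5,minRadius=int(rp*4*.75),maxRadius=int(rp*4*1.15))
    k=[] if k is None else k[0]
    print('guess px',p.round(1),'r',rp.round(1),'found',[(round(x/4+u-.375,1),round(y/4+v-.375,1),round(q/4,1)) for x,y,q in k[:6]])
    return p
E
python3 - <<'E'
from h import *
w=cam('wrist')
rim(w,[.6245,.233,.04]); rim(w,[.4763,.263,.04])
for z in(.02,.04):print(proj(w,[.6245,.233,z]).round(1),proj(w,[.4763,.263,z]).round(1))
g=w['image']
a=cv2.resize(g[150:230,215:305],None,fx=6,fy=6,interpolation=cv2.INTER_CUBIC)
cv2.imwrite('pics/w1c.png',a)
E
```

```text
guess px [256.5 194.3] r 27.9 found [(np.float32(259.0), np.float32(190.6), np.float32(27.4)), (np.float32(258.6), np.float32(192.1), np.float32(25.4)), (np.float32(261.6), np.float32(188.0), np.float32(22.9)), (np.float32(260.1), np.float32(196.6), np.float32(22.4)), (np.float32(256.4), np.float32(185.4), np.float32(23.7)), (np.float32(264.2), np.float32(189.5), np.float32(22.7))]
guess px [224.8  35.3] r 28.7 found [(np.float32(231.2), np.float32(35.6), np.float32(28.5)), (np.float32(227.5), np.float32(36.4), np.float32(25.2)), (np.float32(234.2), np.float32(35.2), np.float32(29.6)), (np.float32(233.5), np.float32(30.8), np.float32(23.6)), (np.float32(231.6), np.float32(30.0), np.float32(27.1)), (np.float32(233.9), np.float32(42.0), np.float32(26.9))]
[256.7 188.8] [227.1  40.2]
[256.5 194.3] [224.8  35.3]
```

View pics/w1c.png

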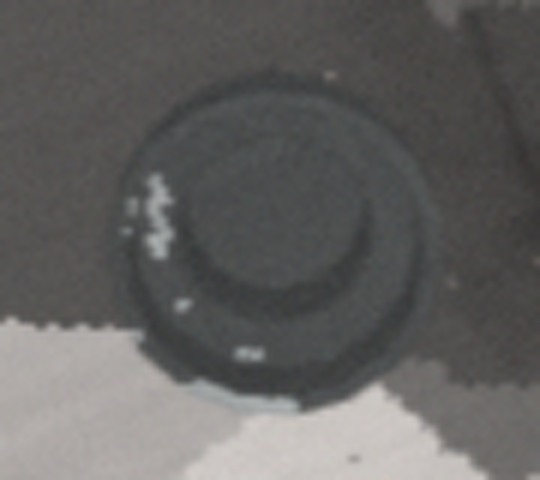

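The crop shows the cup's outer rim spanning about (115–438, 70–412) in the 6x image, so its centre is near wrist pixel (260,190), which matches the Hough circle.

```bash
python3 - <<'E'
from h import *
w=cam('wrist'); b=cam('top'); a=cam('scene')
for n,p,t,s in[('far',(260,190),(180+142/6-.5,138+133/6-.5),(229+136/6-.5,154+108/6-.5)),('near',(231.5,35.6),(168+137/6-.5,193+134/6-.5),(181+137/6-.5,164+110/6-.5))]:
    print(n,on(w,*p,.04).round(4),*[(x[0].round(4),x[1].round(4)) for x in(meet([ray(w,*p),ray(b,*t)]),meet([ray(w,*p),ray(b,*t),ray(a,*s)]))])
go(.623,.2285,.10)
E
```

```text
far [0.622  0.2376 0.04  ] (array([0.6279, 0.2357, 0.0188]), np.float64(0.0005)) (array([0.6246, 0.2358, 0.0354]), np.float64(0.0024))
near [0.4792 0.2684 0.04  ] (array([0.4771, 0.2668, 0.0293]), np.float64(0.0019)) (array([0.4771, 0.2669, 0.0352]), np.float64(0.0027))
shift mm [-2.  -5.9 61.2] turn 0 yaw now 67.6 tilt 0.03 t 1.9167
```

```bash
python3 - <<'E'
from h import *
go(.6233,.2367,.10,)
E
```

```text
shift mm [ 0.8  1.8 61.2] turn 0 yaw now 67.6 tilt 0.03 t 1.9167
```

Emit:
servo_tool(plan="0.0002 0 0.015 0; 0.0005 0.001 0.035 0; 0.001 0.002 0.055 0; 0.001 0.002 0.062 0; 0.001 0.002 0.062 0; 0.001 0.002 0.062 0")

```text
t: 2.42
tool_pos: [0.6235, 0.2361, 0.099]
orientation: [-0.611, -3.081, 0.0]
force: [-0.4, -0.6, -0.3]
opening: 0.0928
gripper_force: 0.0
```

```bash
python3 - <<'E'
from h import *
w=cam('wrist'); print(status.read_state()['tool_pos'])
rim(w,[.622,.2375,.04],win=1.4)
cv2.imwrite('pics/w2.png',w['image'])
p=proj(w,[.622,.2375,.04]);u,v=int(p[0])-60,int(p[1])-60
cv2.imwrite('pics/w2c.png',cv2.resize(w['image'][v:v+120,u:u+120],None,fx=5,fy=5,interpolation=cv2.INTER_CUBIC)); print(u,v)
E
```

```text
[0.62422827 0.23618597 0.1000099 ]
guess px [259.2 212.3] r 35.2 found [(np.float32(260.4), np.float32(213.4), np.float32(33.3)), (np.float32(261.1), np.float32(208.1), np.float32(28.5)), (np.float32(260.0), np.float32(218.6), np.float32(30.5))]
199 152
```

View pics/w2c.png

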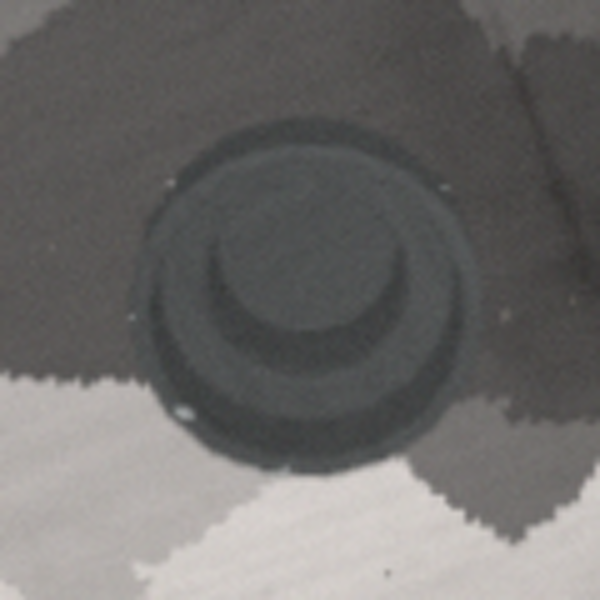

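The crop shows the rim at about (135–480, 140–472) with its centre near wrist pixel (260,213), which agrees with the estimate. Descending to grasp.

Emit:
servo_tool(plan="0.0005 0 0.015 0; 0.001 0 0.035 0; 0.0015 0.0005 0.05 0; 0.0015 0.0005 0.058 0; 0.0015 0.0005 0.058 0; 0.0015 0.0005 0.058 0")

```text
t: 2.97
tool_pos: [0.6221, 0.2368, 0.0402]
orientation: [-0.611, -3.08, 0.001]
force: [-0.4, -0.3, 0.7]
opening: 0.0929
gripper_force: 0.0
```

Emit:
servo_tool(plan="0 0 0 0; 0 0 0 0; 0 0 0 0; 0 0 0 0; 0 0 0 0; 0 0 0 0; 0 0 0 0; 0 0 0 0", grip=1, grip_force=20)

```text
t: 3.63
tool_pos: [0.6226, 0.237, 0.041]
orientation: [0.611, 3.081, 0.0]
force: [-0.5, 0.3, 1.4]
opening: 0.0531
gripper_force: 20.1
```

Emit:
servo_tool(plan="0 0 -0.01 0; 0 0 -0.035 0; 0 0 -0.07 0; 0 0 -0.105 0; 0 0 -0.14 0; 0 0 -0.17 0; 0 0 -0.19 0; 0 0 -0.2 0; 0 0 -0.2 0; 0 0 -0.2 0")

```text
t: 4.47
tool_pos: [0.6224, 0.2369, 0.2403]
orientation: [-0.611, -3.081, 0.0]
force: [0.0, -0.1, -1.6]
opening: 0.0532
gripper_force: 20.1
```

```bash
python3 - <<'E'
from h import *
w=cam('wrist'); s=status.read_state(); print(s['tool_pos'],s['opening'],s['gripper_force'])
M=R.from_rotvec(s['orientation']).as_matrix()
rim(w,s['tool_pos'],win=1.4)
cv2.imwrite('pics/w3.png',w['image'])
p=proj(w,s['tool_pos']);u,v=int(p[0])-70,int(p[1])-70
cv2.imwrite('pics/w3c.png',cv2.resize(w['image'][v:v+140,u:u+140],None,fx=4,fy=4,interpolation=cv2.INTER_CUBIC)); print(u,v,p)
go(.51,-.2045,.241)
E
```

```text
[0.62174791 0.23669621 0.23874559] 0.05342290018741573 20.121329926951148
guess px [257.  248.8] r 45.1 found [(np.float32(260.1), np.float32(252.2), np.float32(47.3)), (np.float32(258.2), np.float32(242.1), np.float32(44.6)), (np.float32(260.1), np.float32(241.0), np.float32(43.7)), (np.float32(249.2), np.float32(239.9), np.float32(36.8)), (np.float32(248.1), np.float32(256.4), np.float32(47.9)), (np.float32(268.0), np.float32(238.0), np.float32(37.2))]
187 178 [257.04404637 248.84092743]
shift mm [ -65.2 -450.4   -1.6] turn 0 yaw now 67.6 tilt 0.15 t 4.5167
```

View pics/w3c.png

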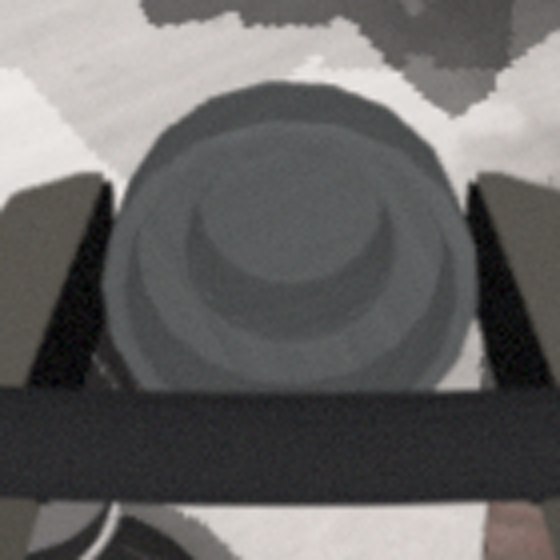

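The held cup spans crop columns 103–475, so its centre is near wrist pixel (259,247.5) against a predicted (257,249). It is centred in the jaws to about 1 mm. Moving above the base cup.

Emit:
servo_tool(plan="-0.002 -0.012 0 0; -0.006 -0.04 0 0; -0.012 -0.08 0 0; -0.018 -0.12 0 0; -0.024 -0.16 0 0; -0.03 -0.2 0 0; -0.035 -0.24 0 0; -0.041 -0.28 0 0; -0.047 -0.32 0 0; -0.053 -0.36 0 0; -0.059 -0.4 0 0; -0.063 -0.43 0 0")

```text
t: 5.52
tool_pos: [0.5139, -0.1875, 0.2386]
orientation: [-0.613, -3.078, 0.0]
force: [-0.0, 0.7, -1.9]
opening: 0.0539
gripper_force: 20.1
```

Emit:
servo_tool(plan="-0.001 -0.012 0 0; -0.002 -0.02 0 0; -0.002 -0.02 0 0; -0.002 -0.02 0 0; -0.002 -0.02 0 0; -0.002 -0.02 0 0")

```text
t: 6.02
tool_pos: [0.5112, -0.2024, 0.2406]
orientation: [-0.609, -3.082, -0.001]
force: [0.3, 0.5, -1.1]
opening: 0.0533
gripper_force: 20.1
```

```bash
python3 - <<'E'
from h import *
w=cam('wrist'); s=status.read_state(); print(s['tool_pos'],s['opening'],s['gripper_force'])
rim(w,[.51,-.2045,.046],win=1.5)
cv2.imwrite('pics/w4.png',w['image'])
p=proj(w,[.51,-.2045,.046]);u,v=int(p[0])-50,int(p[1])-50
cv2.imwrite('pics/w4c.png',cv2.resize(w['image'][v:v+100,u:u+100],None,fx=6,fy=6,interpolation=cv2.INTER_CUBIC)); print(u,v,p)
go(.51,-.2045,.241)
E
```

```text
[ 0.51117516 -0.2024893   0.24067885] 0.05347901698704561 20.12154170121903
guess px [256.3 174.9] r 22.5 found [(np.float32(255.8), np.float32(169.6), np.float32(21.6)), (np.float32(254.2), np.float32(171.9), np.float32(22.9)), (np.float32(253.9), np.float32(169.2), np.float32(20.5)), (np.float32(256.5), np.float32(171.5), np.float32(19.9)), (np.float32(259.5), np.float32(166.6), np.float32(18.3)), (np.float32(252.0), np.float32(173.4), np.float32(18.9))]
206 124 [256.34618354 174.90012375]
shift mm [ 0.3 -2.3 -0.3] turn 0 yaw now 67.7 tilt 0.01 t 6.0667
```

View pics/w4c.png

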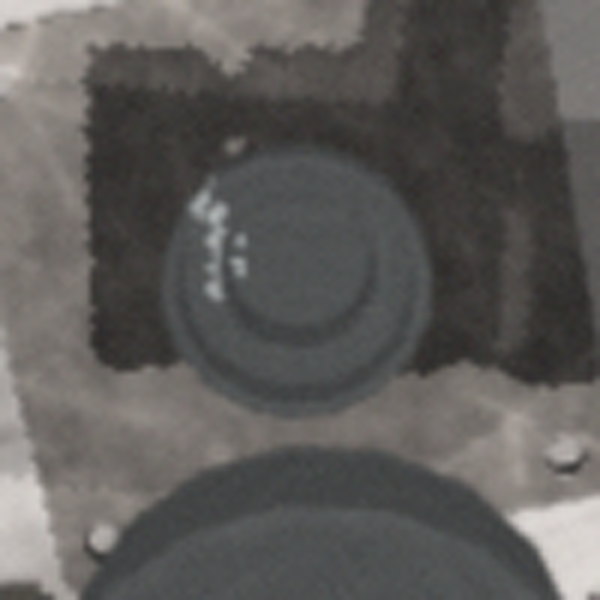

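The crop shows the base rim spanning (165–430, 147–417), so its centre is at wrist pixel (255.1,170.5), with the held cup just below it.

```bash
python3 - <<'E'
from h import *
w=cam('wrist'); b=cam('top')
print(on(w,255.1,170.5,.046).round(4),on(w,253.3,171.8,.046).round(4), on(w,253.3,170.5,.046).round(4))
print(meet([ray(w,253.3,171.8),ray(b,344+140/6-.5,184+135/6-.5)]))
q=on(w,253.3,171.3,.046); go(q[0],q[1],.10); go(.51,-.2045,.10)
E
```

```text
[ 0.5046 -0.204   0.046 ] [ 0.5052 -0.2065  0.046 ] [ 0.5038 -0.2059  0.046 ]
(array([ 0.51184554, -0.21002055,  0.01092589]), np.float64(8.37011267942848e-05))
shift mm [  4.6  -5.7 140.8] turn 0 yaw now 67.6 tilt 0.01 t 6.1667
shift mm [  0.4  -2.  140.8] turn 0 yaw now 67.6 tilt 0.01 t 6.1667
```

Emit:
servo_tool(plan="0.0005 -0.001 0.02 0; 0.001 -0.002 0.05 0; 0.002 -0.003 0.08 0; 0.0025 -0.004 0.1 0; 0.0025 -0.004 0.11 0; 0.0025 -0.004 0.11 0; 0.0025 -0.004 0.11 0; 0.0025 -0.004 0.11 0")

```text
t: 6.83
tool_pos: [0.5082, -0.207, 0.1328]
orientation: [0.611, 3.079, -0.001]
force: [0.5, 0.3, -1.0]
opening: 0.0535
gripper_force: 20.1
```

```bash
python3 - <<'E'
from h import *
w=cam('wrist'); s=status.read_state(); print(s['tool_pos'],s['opening'],s['gripper_force'])
cv2.imwrite('pics/w5.png',w['image']); a=cam('scene'); cv2.imwrite('pics/s5.png',a['image'])
L=cv2.resize(w['image'][140:290,185:335],None,fx=3.6,fy=3.6,interpolation=cv2.INTER_CUBIC)
p=proj(a,[.508,-.206,.07]);u,v=int(p[0])-30,int(p[1])-60; print(u,v)
r=cv2.resize(a['image'][v:v+125,u:u+60],None,fx=4.32,fy=4.32,interpolation=cv2.INTER_CUBIC)
cv2.imwrite('pics/c5.png',np.hstack([L,r]))
E
```

```text
[ 0.50830706 -0.2070847   0.13300152] 0.05353084861991439 20.121481284559195
305 181
```

View pics/c5.png

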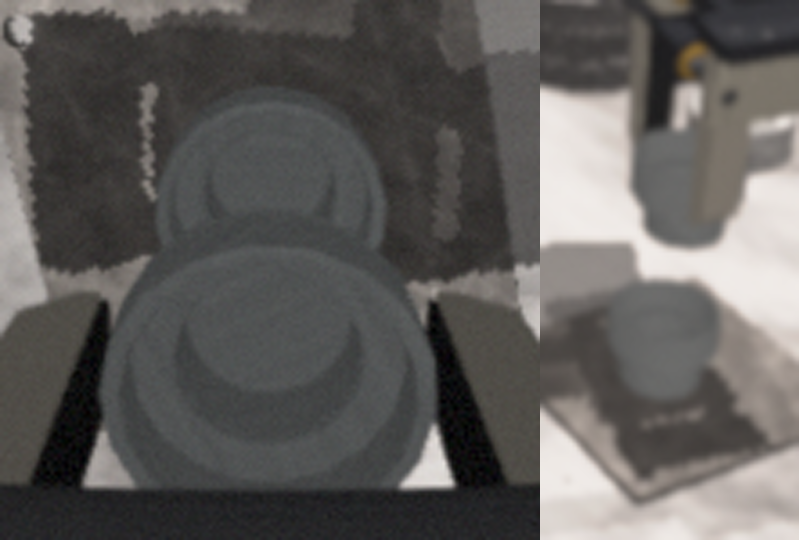

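```bash
cat >> h.py <<'E'
from scipy.optimize import fsolve
ang=np.arange(0,6.283,.02)
def rimtop(c,X):
    P=np.array([proj(c,X+.027*np.array([np.cos(a),np.sin(a),0])) for a in ang]); return P[:,1].min(),(P[:,0].min()+P[:,0].max())/2,np.ptp(P[:,0])
def solve(c,row,col,z,g):
    """xy of a rim at height z whose ellipse tops at row and is centred on col"""
    s=fsolve(lambda q:np.array(rimtop(c,np.array([q[0],q[1],z]))[:2])-[row,col],g[:2],epsfcn=1e-8); return s,rimtop(c,np.array([*s,z]))[2]
E
python3 - <<'E'
from h import *
w=cam('wrist'); a=cam('scene'); s=status.read_state(); t=s['tool_pos']; M=R.from_rotvec(s['orientation']).as_matrix()
h,wh=solve(w,207.7,259.3,t[2]-.001,t); b,wb=solve(w,167.4,259.9,.046,t)
print('held',h,wh,'base',b,wb,'seen widths',332/3.6,228/3.6)
print('held rel tool mm',(M.T@np.array([*(h-t[:2]),0])*1e3).round(1),'base-held',(M.T@np.array([*(b-h),0])*1e3).round(1))
print('scene',proj(a,[t[0],t[1],t[2]-.041]),'seen 338.6 ;base', proj(a,[t[0],t[1],.046]),'seen 333.4; 1mm tool x ->',proj(a,np.array([*t[:2],.046])+M[:,0]*.001),'y',proj(a,np.array([*t[:2],.046])+M[:,1]*.001))
E
```

```text
held [ 0.51042245 -0.20707344] 95.03581822441379 base [ 0.50608568 -0.20467276] 64.95665064403661 seen widths 92.22222222222221 63.33333333333333
held rel tool mm [-2.4  0.9  0. ] base-held [ 4.9  0.6 -0. ]
scene [336.54071008 233.05060099] seen 338.6 ;base [334.82511231 251.18017984] seen 333.4; 1mm tool x -> [334.38447487 251.26027356] y [334.62135741 250.90918104]
```

The wrist half of the crop shows the held rim at columns 103–435 (top edge row 245) and the base rim at 157–385 (top edge row 100). The base is therefore about 5 mm further along tool x than the held cup. I shift by that and lower slowly, watching the force.

Emit:
servo_tool(plan="0.002 0 0.005 0; 0.004 0.0005 0.015 0; 0.005 0.0005 0.025 0; 0.005 0.0005 0.033 0; 0.005 0.0005 0.038 0; 0.005 0.0005 0.038 0; 0.005 0.0005 0.038 0; 0.005 0.0005 0.041 0; 0.005 0.0005 0.044 0; 0.005 0.0005 0.047 0; 0.005 0.0005 0.05 0; 0.005 0.0005 0.05 0")

```text
t: 8.03
tool_pos: [0.5021, -0.204, 0.08]
orientation: [-0.611, -3.081, -0.0]
force: [-0.0, 0.1, -0.8]
opening: 0.0535
gripper_force: 20.1
```

Emit:
servo_tool(plan="0 0 0.002 0; 0 0 0.004 0; 0 0 0.006 0; 0 0 0.008 0; 0 0 0.0085 0; 0 0 0.0085 0")

```text
t: 8.53
tool_pos: [0.5023, -0.2041, 0.0719]
orientation: [-0.611, -3.081, -0.0]
force: [-0.8, 0.3, -1.0]
opening: 0.0532
gripper_force: 20.1
```

Emit:
servo_tool(plan="0 0 0.001 0; 0 0 0.002 0; 0 0 0.002 0; 0 0 0.002 0")

```text
t: 8.87
tool_pos: [0.5027, -0.2043, 0.0709]
orientation: [0.611, 3.081, -0.0]
force: [-1.6, 0.8, 4.7]
opening: 0.0534
gripper_force: 20.1
```

Seated contact at the expected height. Releasing.

Emit:
servo_tool(plan="0 0 0 0; 0 0 0 0; 0 0 0 0; 0 0 0 0; 0 0 0 0; 0 0 -0.02 0; 0 0 -0.05 0; 0 0 -0.09 0; 0 0 -0.13 0; 0 0 -0.16 0; 0 0 -0.17 0; 0 0 -0.17 0", grip=-1)

```text
t: 9.87
tool_pos: [0.5043, -0.2051, 0.2443]
orientation: [0.61, 3.075, -0.003]
force: [0.7, 0.1, -0.2]
opening: 0.0933
gripper_force: 0.0
```

```bash
python3 - <<'E'
from h import *
w=cam('wrist'); a=cam('scene');b=cam('top');cv2.imwrite('pics/w6.png',w['image']);cv2.imwrite('pics/s6.png',a['image']);cv2.imwrite('pics/t6.png',b['image'])
print(status.read_state()['tool_pos'])
rim(w,[.502,-.204,.07]); rim(a,[.506,-.205,.07],win=1.4)
go(.478,.265,.241,45)
E
```

```text
[ 0.5016287  -0.20372439  0.23794551]
guess px [258.6 175.8] r 23.9 found [(np.float32(259.9), np.float32(176.1), np.float32(22.5)), (np.float32(257.2), np.float32(178.0), np.float32(23.4)), (np.float32(259.5), np.float32(173.9), np.float32(20.2)), (np.float32(257.2), np.float32(178.0), np.float32(19.3))]
guess px [334.4 241.6] r 10.6 found [(np.float32(335.1), np.float32(248.1), np.float32(10.5)), (np.float32(330.6), np.float32(246.6), np.float32(9.6)), (np.float32(333.2), np.float32(242.1), np.float32(9.4))]
shift mm [200.8 424.2  -2.3] turn 22.6 yaw now 67.6 tilt 0.18 t 10.0167
```

Emit:
servo_tool(plan="0.005 0.011 0 0; 0.02 0.042 0 0; 0.035 0.075 0 0; 0.051 0.108 0 0; 0.067 0.141 0 0; 0.083 0.175 0 0; 0.099 0.209 0 0; 0.115 0.242 0 0; 0.131 0.276 0 0; 0.147 0.31 0 0; 0.163 0.344 0 0; 0.179 0.377 0 0")

```text
t: 11.02
tool_pos: [0.479, 0.2149, 0.2381]
orientation: [-0.61, -3.079, 0.002]
force: [0.9, -0.5, -0.7]
opening: 0.0931
gripper_force: 0.0
```

Emit:
servo_tool(plan="0.012 0.025 0.01 0; 0.02 0.042 0.035 0; 0.021 0.046 0.065 0; 0.021 0.046 0.09 0; 0.021 0.046 0.105 0; 0.021 0.046 0.11 0; 0.021 0.046 0.11 0; 0.021 0.046 0.11 0; 0.021 0.046 0.11 0")

```text
t: 11.77
tool_pos: [0.4797, 0.2635, 0.1315]
orientation: [0.612, 3.08, 0.002]
force: [1.0, 0.1, 0.6]
opening: 0.0928
gripper_force: 0.0
```

```bash
python3 - <<'E'
from h import *
w=cam('wrist'); cv2.imwrite('pics/w7.png',w['image']); t=status.read_state()['tool_pos']; print(t)
for g in ([.4775,.2665,.04],[.4775,.2665,.02]): rim(w,g,win=1.4)
g=cv2.cvtColor(w['image'],cv2.COLOR_BGR2GRAY); p=proj(w,[.4775,.2665,.04]).astype(int)
print(g[p[1],p[0]-50:p[0]+50].tolist()); print(g[p[1]-60:p[1]+50,p[0]].tolist())
go(.4775,.2665,.1)
E
```

```text
[0.48001907 0.26351719 0.13181444]
guess px [260.4 197.7] r 31.2 found [(np.float32(257.2), np.float32(190.5), np.float32(32.8)), (np.float32(258.0), np.float32(197.6), np.float32(26.0))]
guess px [260.2 191.3] r 29.1 found [(np.float32(261.0), np.float32(193.1), np.float32(28.7)), (np.float32(267.4), np.float32(190.5), np.float32(24.1)), (np.float32(263.6), np.float32(190.9), np.float32(28.1))]
[75, 73, 75, 77, 75, 77, 78, 75, 74, 77, 77, 79, 81, 78, 84, 82, 80, 78, 80, 77, 75, 76, 71, 66, 64, 63, 69, 72, 77, 74, 76, 79, 77, 73, 72, 68, 59, 60, 60, 60, 63, 60, 69, 74, 76, 71, 76, 75, 79, 73, 78, 75, 78, 75, 75, 74, 70, 74, 70, 62, 65, 62, 60, 63, 56, 61, 67, 70, 76, 78, 77, 76, 76, 75, 76, 73, 64, 62, 67, 76, 72, 75, 82, 87, 90, 85, 78, 66, 71, 66, 65, 66, 67, 66, 72, 74, 74, 72, 72, 74]
[169, 168, 155, 120, 84, 81, 81, 78, 83, 80, 79, 82, 83, 83, 82, 84, 83, 81, 81, 78, 82, 77, 75, 64, 63, 63, 69, 74, 75, 72, 73, 73, 75, 71, 71, 71, 74, 70, 74, 76, 74, 80, 76, 78, 73, 76, 76, 73, 72, 70, 76, 74, 75, 75, 77, 74, 76, 76, 76, 75, 78, 75, 73, 66, 61, 64, 63, 60, 63, 75, 82, 75, 80, 79, 75, 78, 72, 67, 61, 61, 65, 65, 67, 75, 78, 82, 109, 160, 169, 172, 181, 182, 185, 195, 199, 196, 197, 194, 196, 198, 196, 198, 200, 200, 199, 199, 197, 198, 197, 198]
shift mm [ 3.5  1.7 31.8] turn 0 yaw now 67.5 tilt 0.14 t 11.8167
```

```bash
python3 - <<'E'
from h import *
w=cam('wrist'); q=on(w,260.3,192.5,.04); print(q); go(q[0],q[1],.041)
print(solve(w,162.5,260.3,.04,q))
E
```

```text
[0.47370455 0.2681901  0.04      ]
shift mm [ 7.9  1.7 90.8] turn 0 yaw now 67.5 tilt 0.15 t 11.8667
(array([0.47504499, 0.26765782]), np.float64(63.963425800217294))
```

Emit:
servo_tool(plan="0.001 0.0005 0.015 0; 0.002 0.001 0.04 0; 0.0035 0.0015 0.065 0; 0.0045 0.0015 0.08 0; 0.0045 0.0015 0.09 0; 0.0045 0.0015 0.0905 0; 0.0045 0.0015 0.0905 0; 0.0045 0.0015 0.0905 0")

```text
t: 12.53
tool_pos: [0.4768, 0.2667, 0.0414]
orientation: [0.611, 3.079, 0.002]
force: [-0.2, 0.3, 0.6]
opening: 0.0928
gripper_force: 0.0
```

Emit:
servo_tool(plan="0 0 0 0; 0 0 0 0; 0 0 0 0; 0 0 0 0; 0 0 0 0; 0 0 0 0; 0 0 0 0; 0 0 0 0", grip=1)

```text
t: 13.2
tool_pos: [0.4756, 0.2663, 0.0398]
orientation: [0.612, 3.081, 0.0]
force: [-0.1, 1.0, 0.4]
opening: 0.0542
gripper_force: 20.0
```

Gripped. Lifting, measuring the held rim, and working out the transfer to the stack.

Emit:
servo_tool(plan="0 0 -0.01 0; 0 0 -0.035 0; 0 0 -0.07 0; 0 0 -0.105 0; 0 0 -0.14 0; 0 0 -0.17 0; 0 0 -0.19 0; 0 0 -0.2 0; 0 0 -0.2 0; 0 0 -0.2 0")

```text
t: 14.03
tool_pos: [0.4754, 0.2662, 0.2393]
orientation: [-0.611, -3.081, 0.0]
force: [0.0, 0.7, -1.9]
opening: 0.0542
gripper_force: 20.0
```

```bash
python3 - <<'E'
from h import *
w=cam('wrist'); cv2.imwrite('pics/w8.png',w['image']); s=status.read_state(); t=s['tool_pos'];M=R.from_rotvec(s['orientation']).as_matrix(); print(t,s['opening'])
# same-cup comparison with picture w3 (first held cup): shift by phase correlation / template
A=cv2.imread('pics/w3.png',0);B=cv2.cvtColor(w['image'],cv2.COLOR_BGR2GRAY)
for (x0,x1,y0,y1) in((225,295,215,272),(230,290,205,265)):
    r=cv2.matchTemplate(B[y0-14:y1+14,x0-14:x1+14],A[y0:y1,x0:x1],cv2.TM_CCOEFF_NORMED); _,m,_,l=cv2.minMaxLoc(r); print('shift px',l[0]-14,l[1]-14,m)
go(.5025,-.2042,.241)
E
```

```text
[0.47481672 0.26593511 0.23796317] 0.054022692963885476
shift px 0 -3 0.8804463148117065
shift px 0 -4 0.939108669757843
shift mm [-205.1 -423.9   -2.6] turn 0 yaw now 67.6 tilt 0.14 t 14.0833
```

Emit:
servo_tool(plan="-0.005 -0.011 0 0; -0.02 -0.041 0 0; -0.036 -0.073 0 0; -0.052 -0.106 0 0; -0.068 -0.139 0 0; -0.084 -0.172 0 0; -0.1 -0.205 0 0; -0.116 -0.238 0 0; -0.132 -0.27 0 0; -0.148 -0.303 0 0; -0.164 -0.336 0 0; -0.18 -0.369 0 0")

```text
t: 15.08
tool_pos: [0.4993, -0.1457, 0.2377]
orientation: [-0.611, -3.078, -0.001]
force: [1.0, 0.2, -1.4]
opening: 0.0538
gripper_force: 20.0
```

Emit:
servo_tool(plan="-0.012 -0.025 0 0; -0.021 -0.043 0.005 0; -0.026 -0.053 0.02 0; -0.027 -0.055 0.045 0; -0.027 -0.055 0.07 0; -0.027 -0.055 0.09 0; -0.027 -0.055 0.1 0; -0.027 -0.055 0.1 0; -0.027 -0.055 0.1 0; -0.027 -0.055 0.1 0")

```text
t: 15.92
tool_pos: [0.5055, -0.205, 0.1409]
orientation: [0.611, 3.08, -0.001]
force: [0.4, 0.3, -0.3]
opening: 0.0541
gripper_force: 20.0
```

```bash
python3 - <<'E'
from h import *
w=cam('wrist'); a=cam('scene'); cv2.imwrite('pics/w9.png',w['image']); s=status.read_state(); t=s['tool_pos']; print(t)
go(.5025,-.2042,.115)
L=cv2.resize(w['image'][140:290,185:335],None,fx=3.6,fy=3.6,interpolation=cv2.INTER_CUBIC)
p=proj(a,[.504,-.205,.09]);u,v=int(p[0])-30,int(p[1])-60; print(u,v)
r=cv2.resize(a['image'][v:v+125,u:u+60],None,fx=4.32,fy=4.32,interpolation=cv2.INTER_CUBIC)
cv2.imwrite('pics/c9.png',np.hstack([L,r]))
A=cv2.imread('pics/w8.png',0);g=cv2.cvtColor(w['image'],cv2.COLOR_BGR2GRAY)
print(g[140:215,259].tolist()); print(g[172,215:305].tolist())
E
```

```text
[ 0.50595589 -0.20513945  0.14152358]
shift mm [ 3.6 -0.4 26.5] turn 0 yaw now 67.6 tilt 0.16 t 16.0167
304 173
[69, 71, 69, 74, 78, 80, 80, 79, 65, 62, 61, 63, 60, 63, 58, 60, 60, 60, 62, 56, 55, 54, 54, 51, 51, 54, 71, 70, 71, 70, 68, 69, 70, 69, 73, 87, 86, 80, 82, 84, 84, 87, 83, 83, 83, 81, 84, 80, 83, 81, 83, 81, 81, 81, 75, 72, 71, 68, 70, 70, 71, 72, 66, 70, 85, 84, 84, 81, 77, 77, 76, 79, 81, 78, 84]
[51, 54, 52, 49, 50, 51, 54, 56, 56, 52, 63, 87, 121, 115, 72, 59, 59, 61, 64, 64, 67, 61, 64, 63, 56, 62, 75, 69, 71, 66, 68, 73, 70, 73, 67, 66, 68, 71, 69, 71, 72, 74, 73, 70, 70, 69, 71, 69, 69, 67, 66, 69, 68, 70, 69, 70, 70, 70, 68, 69, 70, 73, 68, 62, 53, 52, 57, 50, 51, 47, 53, 52, 57, 54, 53, 56, 56, 62, 59, 60, 62, 61, 57, 53, 53, 54, 51, 55, 49, 54]
```

```bash
python3 - <<'E'
from h import *
w=cam('wrist'); s=status.read_state(); t=s['tool_pos'];M=R.from_rotvec(s['orientation']).as_matrix(); print(t)
h,_=solve(w,203.7,259,t[2]-.001,t); b,_=solve(w,174.7,259,.070,t)
print('held rel tool',(M.T@np.array([*(h-t[:2]),0])*1e3).round(1),'stack-held',(M.T@np.array([*(b-h),0])*1e3).round(1))
E
```

```text
[ 0.50591483 -0.20509551  0.14143529]
held rel tool [ 0.3  0.6 -0. ] stack-held [-0. -0.  0.]
```

View pics/c9.png

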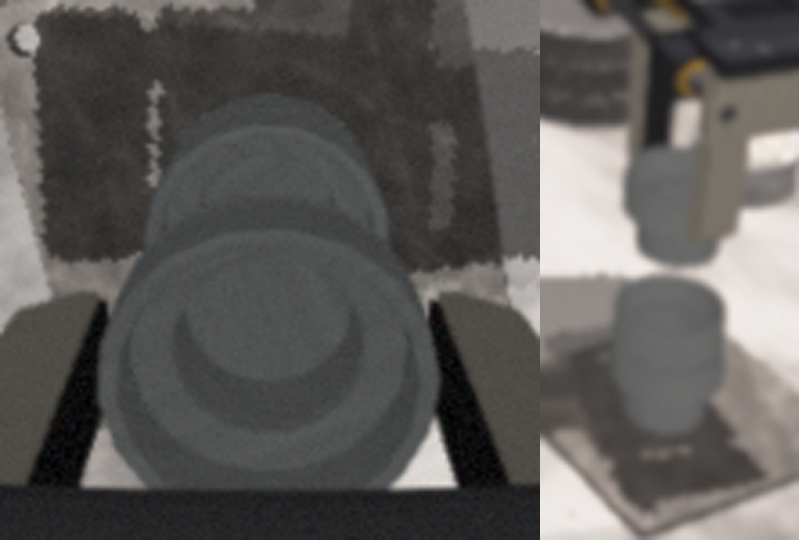

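The last picture shows the first cup seated straight in the base: stack rim at columns 148–387, held rim at 100–437, so both are centred near 268. Lowering.

Emit:
servo_tool(plan="0.0005 0 0.008 0; 0.0007 0 0.018 0; 0.0007 0 0.025 0; 0.0007 0 0.028 0; 0.0007 0 0.031 0; 0.0007 0 0.034 0; 0.0007 0 0.037 0; 0.0007 0 0.04 0; 0.0007 0 0.042 0; 0.0007 0 0.044 0; 0.0007 0 0.044 0; 0.0007 0 0.044 0")

```text
t: 17.07
tool_pos: [0.5043, -0.2044, 0.0957]
orientation: [-0.611, -3.081, -0.0]
force: [0.2, 0.3, -2.4]
opening: 0.0542
gripper_force: 20.0
```

Emit:
servo_tool(plan="0 0 0.001 0; 0 0 0.002 0; 0 0 0.003 0; 0 0 0.003 0")

```text
t: 17.4
tool_pos: [0.5049, -0.2046, 0.0938]
orientation: [0.611, 3.08, -0.0]
force: [-1.6, 1.5, 5.5]
opening: 0.0544
gripper_force: 20.0
```

Emit:
servo_tool(plan="0 0 0 0; 0 0 0 0; 0 0 0 0; 0 0 0 0; 0 0 0 0; 0 0 -0.02 0; 0 0 -0.05 0; 0 0 -0.09 0; 0 0 -0.12 0; 0 0 -0.14 0; 0 0 -0.145 0; 0 0 -0.145 0", grip=-1)

```text
t: 18.4
tool_pos: [0.5054, -0.2049, 0.2397]
orientation: [0.611, 3.078, -0.002]
force: [0.5, 0.1, -0.0]
opening: 0.093
gripper_force: 0.0
```

```bash
python3 - <<'E'
from h import *
w=cam('wrist'); a=cam('scene');b=cam('top')
for c in(w,a,b): cv2.imwrite('pics/%s10.png'%c['n'],c['image'])
t=status.read_state()['tool_pos']; print(t)
rim(w,[t[0],t[1],.094])
# blue block and red ring masks in each view
for c in(a,b,w):
    H=cv2.cvtColor(c['image'],cv2.COLOR_BGR2HSV)
    bl=cv2.inRange(H,(105,150,30),(125,255,255)); n,_,st,ce=cv2.connectedComponentsWithStats(bl)
    i=1+np.argmax(st[1:,4]); print(c['n'],'blue',st[i],ce[i].round(1))
    rd=cv2.bitwise_or(cv2.inRange(H,(0,90,50),(9,255,255)),cv2.inRange(H,(170,90,50),(180,255,255)))
    x,y,ww,hh=st[i][:4]; m=rd[max(y-25,0):y+hh+10,x:x+ww]; q=np.argwhere(m)
    if len(q): print(' red',len(q),q.min(0)+[max(y-25,0),x],q.max(0)+[max(y-25,0),x],q.mean(0)+[max(y-25,0),x])
    k=max(cv2.findContours(bl,0,1)[0],key=cv2.contourArea); print(' hull',cv2.approxPolyDP(cv2.convexHull(k),2,True)[:,0].tolist())
x0=proj(a,[.545,-.007,.06]);print(x0,proj(a,[.545,-.007,.13]),proj(b,[.545,-.007,.13]),proj(b,[.545,-.007,.054]))
g=cv2.cvtColor(a['image'],cv2.COLOR_BGR2GRAY)
for r in range(174,208,4): print(r,g[r,270:302].tolist())
E
```

```text
[ 0.50341034 -0.20390281  0.2353773 ]
guess px [258.6 182.8] r 26.0 found [(np.float32(259.1), np.float32(180.9), np.float32(24.0)), (np.float32(254.6), np.float32(182.4), np.float32(21.9)), (np.float32(257.6), np.float32(178.2), np.float32(21.4)), (np.float32(259.9), np.float32(183.9), np.float32(21.8)), (np.float32(262.1), np.float32(178.2), np.float32(22.6))]
scene blue [270 201  29  31 528] [285.1 216.2]
 red 11 [204 281] [205 287] [204.36363636 284.18181818]
 hull [[278, 201], [298, 205], [297, 222], [288, 231], [270, 225], [270, 208]]
top blue [280 180  24  24 289] [291.4 191.7]
 hull [[302, 198], [286, 203], [280, 185], [294, 180], [300, 182]]
wrist blue [ 375  112   65   66 1958] [406.8 142.6]
 red 49 [138 414] [155 425] [144.87755102 417.42857143]
 hull [[406, 112], [422, 113], [439, 140], [433, 160], [415, 177], [398, 169], [375, 138]]
[285.07675104 203.49012376] [285.68200587 177.92250716] [295.04437713 189.44530341] [293.03000989 191.30793901]
174 [223, 223, 224, 224, 224, 224, 223, 223, 223, 223, 224, 224, 224, 224, 224, 223, 223, 223, 223, 223, 223, 224, 224, 221, 200, 
[... 571 characters left out ...]
96, 101, 104, 104, 107, 127, 174, 214, 215, 184, 140, 99, 71, 60, 59, 60, 58, 58, 58]
194 [233, 234, 234, 234, 233, 233, 232, 231, 230, 223, 187, 130, 99, 99, 103, 104, 104, 106, 127, 175, 218, 224, 214, 180, 134, 91, 64, 58, 61, 65, 67, 69]
198 [232, 232, 232, 233, 234, 234, 233, 228, 215, 178, 134, 101, 95, 99, 102, 104, 104, 109, 137, 187, 223, 229, 227, 226, 223, 220, 210, 193, 170, 146, 115, 89]
202 [233, 231, 226, 212, 182, 148, 120, 101, 93, 86, 84, 87, 94, 99, 102, 104, 103, 101, 97, 98, 104, 111, 120, 133, 148, 163, 179, 189, 199, 208, 217, 222]
206 [153, 123, 103, 96, 95, 98, 104, 105, 99, 91, 87, 89, 91, 96, 97, 95, 92, 93, 91, 89, 94, 97, 99, 97, 97, 96, 91, 83, 70, 83, 138, 198]
```

```bash
python3 - <<'E'
from h import *
go(.545,-.007,.205)
E
```

```text
shift mm [ 36.6 197.9  30.6] turn 0 yaw now 67.6 tilt 0.19 t 18.55
```

Emit:
servo_tool(plan="0.002 0.01 0 0; 0.008 0.04 0 0; 0.015 0.08 0 0; 0.022 0.12 0 0; 0.03 0.16 0 0; 0.035 0.185 0.01 0; 0.0365 0.197 0.02 0; 0.0365 0.198 0.03 0; 0.0365 0.198 0.03 0; 0.0365 0.198 0.03 0; 0.0365 0.198 0.03 0")

```text
t: 19.47
tool_pos: [0.5459, -0.0089, 0.2075]
orientation: [-0.614, -3.08, 0.001]
force: [0.7, 0.4, 0.1]
opening: 0.0931
gripper_force: 0.0
```

```bash
python3 - <<'E'
from h import *
w=cam('wrist'); cv2.imwrite('pics/w11.png',w['image']); s=status.read_state();t=s['tool_pos']; print(t)
H=cv2.cvtColor(w['image'],cv2.COLOR_BGR2HSV)
bl=cv2.inRange(H,(105,130,20),(125,255,255)); k=max(cv2.findContours(bl,0,1)[0],key=cv2.contourArea)
print('hull',cv2.approxPolyDP(cv2.convexHull(k),2,True)[:,0].tolist())
rd=cv2.bitwise_or(cv2.inRange(H,(0,80,40),(9,255,255)),cv2.inRange(H,(170,80,40),(180,255,255)))
x,y,ww,hh=cv2.boundingRect(k); q=np.argwhere(rd[y:y+hh,x:x+ww]); 
if len(q): print('red',len(q),q.min(0)+[y,x],q.max(0)+[y,x])
for z in(.054,.062,.09,.129): print(z,proj(w,[.545,-.007,z]).round(1))
sat=H[...,1]; g=cv2.cvtColor(w['image'],cv2.COLOR_BGR2GRAY)
for r in range(150,270,8): print(r,'g',g[r,232:288:2].tolist(),'S',sat[r,232:288:4].tolist())
E
```

```text
[ 0.54623142 -0.00895095  0.20802149]
hull [[262, 137], [294, 172], [299, 184], [276, 203], [248, 207], [221, 178], [225, 171]]
red 35 [172 250] [181 271]
0.054 [259.8 182.2]
0.062 [259.8 184.1]
0.09 [259.9 191.5]
0.129 [260.  204.5]
150 g [32, 33, 39, 55, 59, 70, 72, 46, 26, 22, 21, 16, 26, 28, 25, 28, 26, 19, 28, 25, 25, 22, 62, 74, 74, 72, 73, 71] S [23, 19, 17, 10, 155, 213, 211, 44, 27, 186, 182, 16, 7, 3]
158 g [76, 71, 67, 45, 47, 30, 24, 31, 23, 31, 24, 28, 26, 30, 29, 21, 30, 29, 26, 22, 20, 24, 31, 28, 19, 44, 72, 76] S [13, 11, 25, 203, 235, 200, 226, 183, 162, 220, 255, 170, 249, 10]
166 g [24, 25, 25, 29, 22, 29, 58, 35, 24, 28, 24, 27, 25, 26, 26, 23, 24, 27, 20, 29, 27, 21, 24, 28, 25, 25, 26, 21] S [187, 224, 215, 183, 215, 210, 204, 184, 205, 245, 209, 204, 210, 181]
174 g [21, 26, 26, 24, 24, 44, 43, 28, 24, 25, 45, 35, 41, 50, 49, 50, 51, 36, 42, 31, 31, 27, 31, 30, 28, 25, 30, 22] S [218, 210, 200, 209, 225, 21, 82, 15, 32, 74, 175, 167, 181, 175]
182 g [29, 27, 25, 24, 29, 43, 45, 24, 28, 44, 49, 52, 54, 51, 52, 53, 52, 50, 44, 45, 34, 26, 30, 29, 36, 26, 25, 28]
[... 1339 characters left out ...]
69, 175, 175, 174, 174, 174] S [10, 10, 12, 12, 8, 11, 11, 9, 14, 11, 10, 10, 11, 11]
246 g [172, 171, 167, 163, 160, 158, 152, 154, 152, 152, 150, 152, 154, 155, 160, 167, 171, 169, 171, 176, 174, 172, 172, 170, 163, 165, 164, 167] S [10, 11, 12, 13, 13, 13, 13, 8, 12, 12, 12, 10, 11, 11]
254 g [166, 165, 165, 165, 161, 158, 160, 161, 165, 162, 156, 154, 153, 152, 154, 156, 152, 150, 151, 148, 150, 147, 148, 146, 146, 149, 154, 152] S [11, 14, 11, 14, 12, 13, 13, 10, 13, 13, 10, 12, 10, 13]
262 g [149, 147, 150, 151, 148, 148, 147, 146, 147, 148, 146, 148, 146, 150, 148, 147, 145, 145, 143, 145, 147, 146, 144, 147, 148, 150, 153, 155] S [12, 13, 13, 14, 14, 14, 17, 12, 9, 17, 15, 15, 7, 15]
```

```bash
python3 - <<'E'
from h import *
w=cam('wrist'); a=cam('scene'); b=cam('top'); cv2.imwrite('pics/s11.png',a['image']); s=status.read_state();t=s['tool_pos'];M=R.from_rotvec(s['orientation']).as_matrix()
for z in(.124,.129): 
    for c in(260.6,258.8): q=on(w,c,203,z); print(z,c,q.round(4),'tool',(M.T@(q-t)*1e3).round(1))
print('tcp-axis col at z=.129',proj(w,[t[0],t[1],.129]))
I=a['image'].astype(int)
print('scene col284 R-B/G',[(r,int((I[r,283:287,2]-I[r,283:287,1]).mean()),int(I[r,283:287].mean())) for r in range(172,214)])
X,e=meet([ray(w,259.5,203),ray(a,285,180)]); print(X,e)
X,e=meet([ray(w,259.5,203),ray(b,295,189.4)]); print(X,e)
E
```

```text
0.124 260.6 [ 0.5461 -0.0068  0.124 ] tool [ 1.2  1.4 84.4]
0.124 258.8 [ 0.5455 -0.0081  0.124 ] tool [ 1.2 -0.1 84.4]
0.129 260.6 [ 0.5446 -0.0062  0.129 ] tool [ 2.8  1.4 79.4]
0.129 258.8 [ 0.544  -0.0075  0.129 ] tool [ 2.8 -0.  79.4]
tcp-axis col at z=.129 [258.84011788 206.19695324]
scene col284 R-B/G [(172, 6, 216), (173, 6, 220), (174, 7, 221), (175, 7, 218), (176, 10, 193), (177, 5, 141), (178, 2, 99), (179, 2, 89), (180, 1, 90), (181, 1, 86), (182, 1, 80), (183, 1, 78), (184, 2, 84), (185, 1, 90), (186, 1, 92), (187, 1, 92), (188, 2, 93), (189, 2, 92), (190, 2, 93), (191, 2, 93), (192, 1, 92), (193, 1, 92), (194, 2, 93), (195, 2, 92), (196, 2, 92), (197, 1, 92), (198, 2, 93), (199, 1, 93), (200, 1, 93), (201, 1, 92), (202, 5, 91), (203, 20, 85), (204, 40, 75), (205, 33, 79), (206, 11, 87), (207, -2, 87), (208, -14, 83), (209, -25, 74), (210, -23, 60), (211, -18, 50), (212, -19, 51), (213, -20, 52)]
[ 0.5444547  -0.00688241  0.12499174] 0.0010880355734679168
[ 0.54540327 -0.00734432  0.12514622] 0.0001263063260554842
```

Emit:
servo_tool(plan="0.0005 0 0.01 0; 0.001 0 0.035 0; 0.0015 0 0.065 0; 0.0015 0 0.09 0; 0.0015 0 0.105 0; 0.0015 0 0.109 0; 0.0015 0 0.109 0; 0.0015 0 0.109 0")

```text
t: 20.33
tool_pos: [0.5452, -0.007, 0.0994]
orientation: [0.612, 3.081, 0.0]
force: [0.4, 0.2, 0.5]
opening: 0.0932
gripper_force: 0.0
```

```bash
python3 - <<'E'
from h import *
a=cam('scene'); C=a['T'][:3,3]; ax=np.array([.545,-.0075]); d=C[:2]-ax; d/=np.linalg.norm(d)
from scipy.optimize import brentq
f=lambda r,off:brentq(lambda z:proj(a,[*(ax+off*d),z])[1]-r,0,.2)
print('ring z',f(204.3,.011),'top: near edge/far edge/centre',f(182.5,.011),f(176.8,-.011),f(179.6,0))
w=cam('wrist'); s=status.read_state(); t=s['tool_pos']; print(t)
g=cv2.cvtColor(w['image'],cv2.COLOR_BGR2GRAY); cv2.imwrite('pics/w12.png',w['image'])
print('tcp px',proj(w,[t[0],t[1],.127]),proj(w,[t[0],t[1],.1]))
for r in range(205,285,10): print(r,g[r,215:305:2].tolist())
E
```

```text
ring z 0.0641411996388691 top: near edge/far edge/centre 0.12347182141215704 0.12786564499400008 0.12573587077038212
[ 0.5460459  -0.00705289  0.10046908]
tcp px [257.92732001 276.7060536 ] [258.04881325 251.06708141]
205 [63, 58, 29, 31, 35, 25, 30, 30, 29, 31, 30, 31, 31, 31, 32, 29, 33, 53, 59, 57, 57, 57, 57, 59, 61, 58, 53, 37, 21, 23, 25, 25, 32, 36, 29, 26, 38, 31, 28, 28, 32, 33, 35, 25, 30]
215 [63, 60, 34, 32, 30, 33, 32, 34, 28, 30, 31, 29, 34, 25, 29, 43, 56, 57, 59, 59, 59, 60, 57, 59, 57, 57, 57, 57, 56, 40, 31, 27, 30, 27, 32, 32, 31, 31, 30, 33, 28, 31, 33, 31, 29]
225 [50, 62, 30, 39, 34, 28, 30, 34, 31, 31, 26, 28, 30, 30, 54, 59, 54, 56, 57, 59, 59, 57, 61, 58, 59, 55, 59, 54, 54, 55, 49, 31, 26, 26, 31, 30, 32, 27, 33, 27, 30, 31, 34, 28, 27]
235 [174, 149, 55, 31, 32, 34, 32, 34, 34, 33, 27, 26, 32, 51, 58, 56, 57, 58, 58, 60, 60, 56, 59, 56, 62, 57, 55, 58, 57, 60, 59, 41, 26, 32, 24, 29, 30, 32, 29, 33, 31, 31, 33, 61, 149]
245 [171, 172, 174, 172, 174, 175, 160, 66, 33, 39, 46, 28, 41, 57, 61, 61, 60, 57, 56, 55, 56, 55, 58, 59, 58, 59, 57, 57, 57, 59, 55, 55, 33, 30, 31, 32, 33, 108, 189, 198, 201, 200, 204, 205, 207]
255 [204, 206, 209, 207, 205, 205, 207, 208, 204, 208, 211, 196, 41, 43, 33, 55, 57, 58, 60, 60, 60, 63, 59, 61, 60, 57, 57, 57, 58, 37, 33, 36, 98, 204, 206, 201, 203, 199, 205, 202, 201, 200, 197, 198, 199]
265 [206, 208, 207, 207, 208, 209, 208, 209, 211, 212, 182, 63, 60, 60, 67, 64, 68, 70, 73, 70, 72, 69, 72, 69, 71, 70, 70, 72, 67, 61, 61, 58, 55, 102, 200, 206, 203, 201, 204, 202, 207, 208, 205, 205, 205]
275 [130, 132, 137, 141, 147, 147, 152, 159, 164, 167, 116, 52, 53, 59, 63, 66, 62, 61, 63, 62, 62, 64, 64, 62, 65, 67, 64, 62, 66, 61, 63, 60, 51, 93, 168, 162, 159, 157, 150, 143, 144, 136, 137, 136, 129]
```

Emit:
servo_tool(plan="0 -0.0003 0 0; 0 -0.0003 0 0; 0 -0.0003 0 0; 0 -0.0003 0 0; 0 -0.0003 0 0; 0 -0.0003 0 0; 0 -0.0003 0 0; 0 -0.0003 0 0; 0 -0.0003 0 0; 0 -0.0003 0 0", grip=1, grip_force=14)

```text
t: 21.27
tool_pos: [0.5447, -0.0072, 0.0987]
orientation: [-0.612, -3.081, 0.0]
force: [-0.8, -0.1, 0.3]
opening: 0.0306
gripper_force: 0.0
```

Emit:
servo_tool(plan="0 0 0 0; 0 0 0 0; 0 0 0 0; 0 0 0 0; 0 0 0 0; 0 0 0 0")

```text
t: 21.77
tool_pos: [0.5447, -0.0071, 0.0987]
orientation: [-0.611, -3.082, -0.0]
force: [0.1, 0.3, -0.5]
opening: 0.0213
gripper_force: 14.0
```

Emit:
servo_tool(plan="0 0 -0.002 0; 0 0 -0.005 0; 0 0 -0.008 0; 0 0 -0.011 0; 0 0 -0.014 0; 0 0 -0.017 0; 0 0 -0.02 0; 0 0 -0.023 0; 0 0 -0.026 0; 0 0 -0.028 0; 0 0 -0.028 0; 0 0 -0.028 0")

```text
t: 22.77
tool_pos: [0.5448, -0.0072, 0.1269]
orientation: [0.611, 3.081, 0.0]
force: [0.0, 0.3, -3.0]
opening: 0.0216
gripper_force: 14.0
```

```bash
cat > ring.py <<'E'
from h import *
from scipy.optimize import brentq
a=cam('scene'); cv2.imwrite('pics/s13_%.1f.png'%status.read_state()['t'],a['image']); C=a['T'][:3,3]; ax=np.array([.545,-.0075]); d=C[:2]-ax; d/=np.linalg.norm(d)
I=a['image'].astype(float); e=I[...,2]-I[...,1]; e=e[150:230,281:289].mean(1)
pk=int(np.argmax(e)); W=np.clip(e[pk-4:pk+5]-6,0,None); row=(W*np.arange(150+pk-4,150+pk+5)).sum()/W.sum()
z=brentq(lambda z:proj(a,[*(ax+.011*d),z])[1]-row,0,.2)
print('ring row',row,'z',z,e[pk-5:pk+6].round()); s=status.read_state(); print(s['tool_pos'],s['force'],s['gripper_force'])
# same estimate in the earlier picture with the rod home
for f in('pics/s11.png','pics/scene0.png'):
    J=cv2.imread(f).astype(float);e=(J[...,2]-J[...,1])[195:212,281:289].mean(1);W=np.clip(e-6,0,None); r=(W*np.arange(195,212)).sum()/W.sum(); print(f,r,brentq(lambda z:proj(a,[*(ax+.011*d),z])[1]-r,0,.2))
g=cv2.cvtColor(a['image'],cv2.COLOR_BGR2GRAY)
p=proj(a,[.5045,-.205,.094]); u=int(round(p[0])); print('cup rim proj',p, 'near rim pt',proj(a,[*(np.array([.5045,-.205])+.027*d),.094]),'far',proj(a,[*(np.array([.5045,-.205])-.027*d),.094])); print([(r,int(g[r,u-1:u+2].mean())) for r in range(215,262)])
# blue block edges in scene
H=cv2.cvtColor(a['image'],cv2.COLOR_BGR2HSV); bl=cv2.inRange(H,(105,150,20),(125,255,255)); k=max(cv2.findContours(bl,0,1)[0],key=cv2.contourArea)
print(cv2.approxPolyDP(cv2.convexHull(k),1.5,True)[:,0].tolist())
for z in(.048,.054,.060): print(z,[proj(a,[.5445+.0424*np.cos(q),-.0075+.0424*np.sin(q),z]).round(1).tolist() for q in np.radians([-33,57,147,237])])
E
python3 ring.py
```

```text
ring row 193.99659863945578 z 0.09259922332239051 [ 5.  3.  4. 10. 24. 36. 25.  9.  2.  2.  2.]
[ 0.54464238 -0.00716681  0.12666522] [-0.08901553  0.26705815 -3.11194784] 13.999726233298588
pics/s11.png 204.13477537437603 0.06460360575280602
pics/scene0.png 203.9594972067039 0.06509392966583237
cup rim proj [334.79795749 232.11022752] near rim pt [336.06732954 239.61287571] far [333.5977467  225.01635836]
[(215, 205), (216, 205), (217, 202), (218, 200), (219, 199), (220, 199), (221, 200), (222, 201), (223, 203), (224, 205), (225, 208), (226, 209), (227, 187), (228, 144), (229, 116), (230, 112), (231, 113), (232, 128), (233, 166), (234, 201), (235, 200), (236, 168), (237, 132), (238, 123), (239, 143), (240, 155), (241, 140), (242, 119), (243, 112), (244, 112), (245, 115), (246, 119), (247, 124), (248, 119), (249, 109), (250, 107), (251, 112), (252, 114), (253, 114), (254, 114), (255, 117), (256, 125), (257, 126), (258, 119), (259, 125), (260, 132), (261, 123)]
[[298, 206], [297, 222], [288, 231], [270, 226], [270, 209], [278, 202], [291, 203]]
0.048 [[301.9, 207.0], [282.6, 199.6], [267.9, 208.8], [287.5, 216.7]]
0.054 [[302.0, 204.9], [282.6, 197.6], [267.9, 206.6], [287.6, 214.5]]
0.06 [[302.1, 202.7], [282.6, 195.5], [267.9, 204.5], [287.7, 212.4]]
```

Vision alone leaves about ±4 mm on the ring height. I'll set the rod back down and touch the block top lightly with half-open fingertips to get its exact height.

Emit:
servo_tool(plan="0 0 0.004 0; 0 0 0.009 0; 0 0 0.014 0; 0 0 0.019 0; 0 0 0.024 0; 0 0 0.0275 0; 0 0 0.0275 0; 0 0 0.0275 0")

```text
t: 23.48
tool_pos: [0.5446, -0.0071, 0.099]
orientation: [-0.611, -3.081, 0.0]
force: [-0.4, 0.1, -2.3]
opening: 0.0216
gripper_force: 14.0
```

Emit:
servo_tool(plan="0 0 0 0; 0 0 0 0; 0 0 0 0; 0 0 0 0; 0 0 0 0; 0 0 0.005 0; 0 0 0.012 0; 0 0 0.018 0; 0 0 0.018 0; 0 0 0.018 0", grip=0.14)

```text
t: 24.32
tool_pos: [0.5439, -0.0071, 0.0801]
orientation: [-0.611, -3.08, 0.0]
force: [0.3, -0.3, 0.6]
opening: 0.0399
gripper_force: 0.0
```

Emit:
servo_tool(plan="0 0 0.001 0; 0 0 0.002 0; 0 0 0.003 0; 0 0 0.004 0; 0 0 0.004 0; 0 0 0.004 0")

```text
t: 24.82
tool_pos: [0.5447, -0.0071, 0.0772]
orientation: [-0.611, -3.082, 0.0]
force: [1.1, 0.1, -0.3]
opening: 0.0399
gripper_force: 0.0
```

Emit:
servo_tool(plan="0 0 0.001 0; 0 0 0.002 0; 0 0 0.003 0; 0 0 0.003 0; 0 0 0.003 0")

```text
t: 25.23
tool_pos: [0.5449, -0.0072, 0.0752]
orientation: [0.611, 3.081, -0.0]
force: [-3.9, -0.5, 8.3]
opening: 0.0402
gripper_force: 4.2
```

```bash
python3 - <<'E'
from h import *
Z=[]
for i in range(6):
    eyes.read_camera('scene'); s=status.read_state(); Z.append([s['tool_pos'][2],s['force'][2]])
print(np.mean(Z,0),np.std(Z,0))
E
```

```text
[0.07515865 8.00494172] [7.62208407e-06 3.41344905e-01]
```

Emit:
servo_tool(plan="0 0 -0.005 0; 0 0 -0.012 0; 0 0 -0.02 0; 0 0 -0.0245 0; 0 0 -0.0245 0; 0 0 -0.0245 0; 0 0 -0.0245 0")

```text
t: 26.12
tool_pos: [0.5446, -0.0072, 0.0986]
orientation: [-0.612, -3.081, 0.0]
force: [0.2, 1.0, -0.4]
opening: 0.0397
gripper_force: 0.0
```

Emit:
servo_tool(plan="0 0 0 0; 0 0 0 0; 0 0 0 0; 0 0 0 0; 0 0 0 0; 0 0 0 0; 0 0 0 0; 0 0 0 0; 0 0 0 0; 0 0 0 0", grip=1, grip_force=14)

```text
t: 26.95
tool_pos: [0.5444, -0.0071, 0.0984]
orientation: [-0.611, -3.081, 0.0]
force: [0.6, -0.8, -3.8]
opening: 0.0213
gripper_force: 14.0
```

Emit:
servo_tool(plan="0 0 -0.002 0; 0 0 -0.005 0; 0 0 -0.008 0; 0 0 -0.011 0; 0 0 -0.014 0; 0 0 -0.017 0; 0 0 -0.02 0; 0 0 -0.023 0; 0 0 -0.026 0; 0 0 -0.0275 0; 0 0 -0.0275 0; 0 0 -0.0275 0")

```text
t: 27.95
tool_pos: [0.5448, -0.0072, 0.1263]
orientation: [0.611, 3.081, 0.0]
force: [0.3, -0.1, -2.9]
opening: 0.0213
gripper_force: 14.0
```

```bash
python3 ring.py | head -3; python3 - <<'E'
from h import *
w=cam('wrist');a=cv2.imread('pics/scene10.png',0);b=cv2.cvtColor(cam('scene')['image'],cv2.COLOR_BGR2GRAY)
print('stack change',cv2.absdiff(a[220:275,318:352],b[220:275,318:352]).mean())
s=status.read_state();print(s['tool_pos'],s['force'],s['gripper_force'],s['t'],np.abs(s['dq']).max())
E
```

```text
ring row 194.0774526678141 z 0.09237885328638526 [ 5.  3.  4.  9. 22. 35. 27.  9.  3.  2.  2.]
[ 0.54463526 -0.00713979  0.12612781] [-0.49752452  0.09962346 -3.24839532] 13.99974633591171
pics/s11.png 204.13477537437603 0.06460360575280602
stack change 22.01229946524064
[ 0.54450542 -0.00713948  0.12596848] [ 0.49698735 -0.3305352  -3.58729184] 13.999691022171135 28.1 0.001149608417542725
```

```bash
python3 - <<'E'
from h import *
a=cam('scene');g=cv2.cvtColor(a['image'],cv2.COLOR_BGR2GRAY)
for z in(.02,.034,.05,.06,.074,.085): 
    p=proj(a,[.5045,-.205,z]);q=proj(a,[.5045,-.205,z-.012]); r=int(p[1]+6); row=g[r,315:358].astype(int); print(z,r,'axis col',p[0].round(1),row.tolist())
E
```

```text
0.02 267 axis col 332.1 [148, 134, 119, 103, 87, 76, 68, 69, 77, 87, 92, 95, 98, 100, 103, 107, 111, 111, 111, 113, 118, 119, 116, 112, 110, 105, 96, 86, 95, 120, 141, 152, 156, 156, 155, 153, 151, 150, 150, 152, 157, 162, 164]
0.034 261 axis col 332.6 [146, 132, 112, 99, 92, 89, 89, 92, 95, 98, 98, 99, 99, 100, 103, 110, 114, 114, 111, 117, 126, 127, 124, 124, 122, 120, 118, 116, 115, 119, 129, 140, 149, 150, 149, 148, 148, 149, 150, 150, 151, 152, 153]
0.05 255 axis col 333.2 [152, 154, 158, 163, 160, 141, 110, 94, 93, 97, 105, 111, 109, 106, 108, 111, 114, 113, 115, 116, 117, 119, 120, 120, 122, 122, 121, 121, 126, 138, 158, 168, 163, 158, 156, 154, 159, 171, 187, 201, 207, 210, 212]
0.06 251 axis col 333.5 [231, 229, 224, 221, 214, 187, 135, 98, 94, 97, 99, 102, 104, 105, 109, 111, 108, 108, 110, 112, 113, 112, 112, 119, 129, 131, 129, 123, 117, 113, 116, 130, 157, 182, 203, 220, 227, 229, 229, 228, 228, 228, 229]
0.074 246 axis col 334.0 [231, 231, 231, 231, 229, 212, 152, 104, 94, 96, 100, 110, 118, 117, 122, 125, 120, 121, 121, 118, 119, 121, 121, 119, 120, 119, 118, 120, 124, 128, 143, 173, 210, 227, 233, 233, 232, 233, 232, 232, 232, 233, 233]
0.085 241 axis col 334.5 [230, 231, 231, 231, 229, 215, 161, 111, 95, 96, 99, 103, 106, 108, 113, 124, 133, 136, 135, 137, 141, 142, 139, 138, 141, 144, 140, 131, 122, 116, 116, 141, 191, 225, 231, 230, 228, 227, 226, 226, 225, 225, 225]
```

The stack stands straight (its centre column of about 334 matches the axis), and the rod is held still at about 94 mm. Handing in.

```bash
python3 -c "
from plant import robot
print(robot.close_job())"
```

```text
the job is handed in; nothing more can be done
None
```

Job handed in, verdict not shown: both cups are nested and released on the plate cup, and the gauge rod is held still and upright in the bore with its red ring at about 94 mm (by touch and camera), level with the top rim.

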